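# Pack the short control unit and close the box

## Task

Of the three grey control units standing loose on the bench, pack the short, low one into the empty half of the black box: set it down gently, upright and flat on the box floor, then let go. Then put the black lid on the box, lined up with it and fully seated on the rim all round. Leave the tall unit and the long unit where they stand.

Things in the scene. Friction and masses are not known exactly. Their poses are not given: they have to be found in the camera images.
- unit_center (a point): The short, low control unit to be packed: a grey plastic block 64 (its x) x 44 (its y) x 44 (z) mm, about 0.18 kg, with a black and a metal strip on top, loose on the bench. The point is its centre, 22 mm above its underside; grip it from above across its 44 mm width (its y).
- lid_grip (a point): Grip of the loose black lid (0.25 kg), which lies right way up on the bench. Point: centre of the metal grip bar, 80 (lid's x) x 16 (y) mm, top 7 mm above the point. Plate 222 (x) x 182 (y) x 5 mm, its top 27 mm below the point. Four tabs 8 mm deep under the plate, mid-side, drop inside the box walls with 12 mm of play each way; undersides 40 mm below the point. Fits either way round.
- box: Black open-topped box, fixed. Origin: centre of underside. Outside 198 (x) x 158 (y) x 66 (z, to the rim) mm, walls and floor 4. A brown card block with two packed units fills the half at the box's +x, top 48 mm up. Empty pocket: x -95 to +20, y -75 to +75 mm, middle at x -38, y 0, floor at z 4. Lid seated: its grip point is 98 mm above the origin, its x along the box's x.
- tall_unit_center (a point): Bystander: tall control unit, 64 x 44 x 80 mm high, same materials; it would stand above the rim. The point is its centre, 40 mm above its underside.
- long_unit_center (a point): Bystander: long control unit, 120 (its x) x 44 x 44 mm, same materials. The point is its centre, 22 mm above its underside.
Mind the look-alikes: they are no part of the job. What is shaped like the part that bears unit_center but yellow is not meant.

How it is judged:
By the outcome, as a careful person would: the job done as asked, in the order asked, and still so for the second after the job is handed in, with the robot touching nothing.
It also fails if it takes over 61 s, if anything falls off the work surface, if the arm or the gripper's body presses on something with over 40 N, if the wrist force passes 120 N, or if a joint passes its speed limit or range.

## Robot

A 6-joint arm with a two-finger parallel gripper is mounted at the origin on the work surface. World frame = base frame: x ahead of the robot, y to its left, z up, the work surface at z = 0. Lengths are in mm, angles in rad, forces in N, time in s.
With the tool pointing down it reaches from about 300 to 775 mm from the base axis. Payload 14.6 kg.
Tool frame: the origin (TCP) lies between the finger pads; the fingertips stand 8 mm ahead of it and the grasp point (between the pads) lies 11 mm behind it; z points along the fingers, y is the direction in which the jaws open and shut (so a half turn about z gives the same grasp; the last joint's range is limited). The gripper opens to 94 mm and grips with 3 to 60 N. Pads are 16 mm wide; open, the fingers measure 119 mm over their backs; the gripper's body (75 mm by 177 mm) begins 78 mm behind the grasp point.
Start: joints at [-1.347, 0.3, 1.521, -0, 1.321, -0.067], TCP at [157.688, -526.9, 213.446] pointing down, gripper open.
Joint ranges: [-3.03, 3.03], [-0.79, 2.21], [0.23, 2.52], [-1.04, 4.18], [0, 3.07], [-2.55, 2.55]. Speed limits (rad/s): [2.22, 2.22, 2.57, 3.14, 3.14, 3.14].

## Interface

Orientations are given as [roll, pitch, yaw] about the fixed x, y, z axes, in that order (R = Rz(yaw) Ry(pitch) Rx(roll)).
In Python, from cell import manip, cams, models gives the robot as it stands. The module is installed in compiled form; this text tells all that it offers.
- The arm moves only by the shell command python3 -m pendant 'ROWS' [OPENING] [FORCE]. ROWS is JSON, a list that holds one entry, the list of rows, each a list of 4 numbers: the shift along the tool's x, y, z in cm, then the turn about the tool's z in rad. In form: [[[x, y, z, roll], ...]]. A call has 1 to 5 rows; each row is the pose to reach, as a shift and turn from the pose commanded when the call began, along the tool's axes at that moment; what a row does not reach only later rows make up. A row lasts 1/10 s, in which the tool goes at most 50 mm and 8.59 degrees, less where a joint would pass 70% of its speed; a pose out of reach is approached as far as the arm can. A call with a gripper value outside its range is refused whole. OPENING is the opening, from -1 (shut) to 1 (fully open), so that 0 is half open, set as the call begins (- or left out, the last holds). The fingers move at their own pace and stop on an object; FORCE is the grip in N (left out, the last holds). Time passes only in rows, so rows that repeat a pose let the fingers close. It gives the time, the measured TCP pose, the force and the opening at its end, in the units of the state.
- manip.read_state(): the state, without advancing time (a new reading comes with each control period).
- cams.camera(name): name is "scene" or "top"; returns a dict with "frame" (420x560x3 uint8, red, green, blue), "K" (3x3 intrinsics, pixels), "pose" (4x4, takes a point from camera to world coordinates). Camera axes: x right, y down, z forward; pixel columns grow to the right and rows downward; lengths in mm; the calibration is good to about 2 mm. A picture is of the moment at which its call begins. There is no depth.
- manip.sign_off(): hands the job in, once; it reports no verdict.
Trained networks look in the newest picture that a camera, given by its name, has taken for a name from the list of things; names that differ only in an ending like _2 or _b are one class to them, and where a whole thing is asked for, a point or a joint stands for the part that bears it (a point fixed in the world has none). Each returns a list of dicts, best first, with "score" (0 to 1); they miss things now and then, are a little off and sometimes report something else, mostly with a low value. They report only what shows in the picture. A call takes as long as a camera call. They do not tell look-alikes from the thing itself.
- models.regions_of(camera, name): "pixels" (420x560 bool, what is visible of it) and "point" ([column, row] in pixels, amid what is visible of it).
The state is a dict: "clock": time; "joints": joint angles; "qd": joint speeds; "effort": joint torques, N m; "eef_pos": TCP position; "eef_rot": TCP orientation; "wrist_force": force on the tool from outside, world axes, zero at the start; "moment": the same for the moment, N m; "finger_gap": finger opening in mm.
Only numpy, scipy, OpenCV 4.12 (cv2) and the standard library are available. Lean on these libraries where they do the work, as an engineer would, in place of code of your own. Each camera call takes 0.05 s, during which the arm holds its last target.

## Working session

There is one attempt and no reset: what is moved stays moved. The work goes in short steps, Python scripts to look and compute and a shell command to move; the robot and the scene stay as the last step left them, time stands still between calls to the robot, and variables do not carry over. Pictures are saved under pics/ and viewed, and the job is handed in when it is done.

```bash
mkdir -p pics; python3 - <<'E'
from cell import manip,cams,models
import cv2,numpy as np
print(manip.read_state())
for c in("scene","top"):
    d=cams.camera(c); cv2.imwrite(f"pics/{c}0.png",d["frame"][:,:,::-1]); print(c,d["K"],d["pose"])
    for n in("unit_center","lid_grip","box","tall_unit_center","long_unit_center"):
        for r in models.regions_of(c,n):
            p=r["pixels"]; print(c,n,round(r["score"],2),r["point"],p.sum())
E
```

```text
{'clock': 0.0, 'joints': array([-1.34660784e+00,  3.00466253e-01,  1.52159058e+00, -1.19073972e-05,
        1.32066381e+00, -6.65618077e-02]), 'qd': array([-0.0009029 , -0.00103293,  0.00075777, -0.00020065, -0.00121695,
       -0.00049989]), 'effort': array([ 4.31590797e-05, -5.31808662e+01, -3.52734590e+01,  7.08745932e-02,
        2.44126737e-02, -7.24643428e-05]), 'eef_pos': array([ 157.62814563, -526.66883711,  212.88495613]), 'eef_rot': array([-3.14046639e+00, -6.35176452e-05,  2.90753217e-01]), 'wrist_force': array([0.27124325, 0.3858278 , 0.35466253]), 'moment': array([0.0161894 , 0.03086951, 0.04679885]), 'finger_gap': 93.82797824829778}
scene [[455.02848855   0.         282.03022399]
 [  0.         455.02848855 203.69926176]
 [  0.           0.           1.        ]] [[ 6.05539563e-01  5.24518456e-01 -5.98499981e-01  1.27517934e+03]
 [ 7.95746411e-01 -3.89185793e-01  4.64028090e-01 -4.95646041e+02]
 [ 1.04636075e-02 -7.57241579e-01 -6.53051073e-01  7.65964480e+02]
 [ 0.00000000e+00  0.00000000e+00  0.00000000e+00  1.00000000e+00]]
scene unit_center 0.85 [294.0, 222.7] 720
s
[... 230 characters left out ...]
7, 184.7] 911
scene long_unit_center 0.85 [232.9, 181.8] 958
top [[486.51943699   0.         283.12443159]
 [  0.         486.51943699 206.79411223]
 [  0.           0.           1.        ]] [[ 2.06863482e-02 -9.93367773e-01  1.13104125e-01  4.80295749e+02]
 [-9.99744368e-01 -2.15852641e-02 -6.72871631e-03  1.39027006e+01]
 [ 9.12547233e-03 -1.12936019e-01 -9.93560356e-01  1.12734081e+03]
 [ 0.00000000e+00  0.00000000e+00  0.00000000e+00  1.00000000e+00]]
top unit_center 0.96 [288.4, 133.8] 602
top unit_center 0.8 [230.8, 181.9] 596
top lid_grip 0.68 [398.1, 249.8] 7748
top box 0.63 [144.6, 253.5] 7167
top tall_unit_center 0.55 [269.4, 229.8] 622
top tall_unit_center 0.21 [280.7, 182.5] 574
```

View pics/scene0.png

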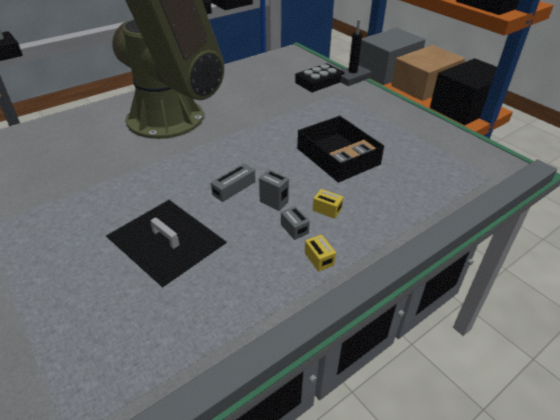

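View pics/top0.png

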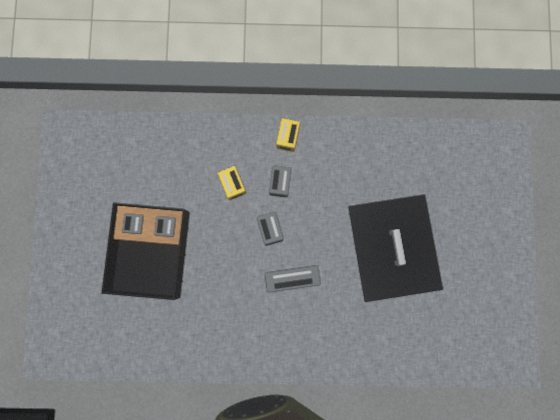

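The scene shows five candidate blocks. In the top view they are:
- **Yellow, (288,134) and (231,182):** look-alikes, excluded by colour.
- **Grey, (270,229), scene (274,187):** the tall unit, which stands clearly higher in the scene view.
- **Grey, (293,278), scene (233,182):** the long unit.
- **Grey, (281,181), scene (294,222):** short and low, so this one fits.

I'll confirm it in an enlarged crop and fit the poses.

```bash
cat > h.py <<'E'
import numpy as np,cv2
from cell import manip,cams,models
from scipy.optimize import minimize
def proj(d,P):
    T=np.linalg.inv(d["pose"]); q=P@T[:3,:3].T+T[:3,3]; q=q@np.asarray(d["K"]).T; return q[:,:2]/q[:,2:]
def back(d,uv,z):
    r=d["pose"][:3,:3]@np.linalg.inv(d["K"])@np.array([uv[0],uv[1],1.]); o=d["pose"][:3,3]; return o+r*(z-o[2])/r[2]
def corners(x,y,yaw,a,b,z0,z1):
    c,s=np.cos(yaw),np.sin(yaw)
    return np.array([[x+c*i*a/2-s*j*b/2,y+s*i*a/2+c*j*b/2,z] for z in(z0,z1) for i,j in((-1,-1),(1,-1),(1,1),(-1,1))])
S=8
def fit(views,p0,a,b,z0,z1):
    def f(p):
        t=0
        for d,m in views:
            h=cv2.convexHull(proj(d,corners(*p,a,b,z0,z1)).astype(np.float32))
            k=np.zeros((420*4,560*4),np.uint8); cv2.fillConvexPoly(k,np.round((h*4+1.5)*16).astype(np.int32),255,shift=4)
            k=cv2.resize(k,(560,420),interpolation=cv2.INTER_AREA)/255.
            t+=1-np.minimum(k,m).sum()/np.maximum(k,m).sum()
        return t/len(views)
    best=None
    for y0 in (p0[2]-.25,p0[2],p0[2]+.25):
        r=minimize(f,[p0[0],p0[1],y0],method="Nelder-Mead",options=dict(initial_simplex=np.array([[p0[0],p0[1],y0],[p0[0]+8,p0[1],y0],[p0[0],p0[1]+8,y0],[p0[0],p0[1],y0+.2]]),xatol=.02,fatol=1e-5))
        if best is None or r.fun<best.fun: best=r
    return best
def draw(img,d,p,a,b,z0,z1,sc,off,col):
    q=(proj(d,corners(*p,a,b,z0,z1))-off+.5)*sc-.5
    q=np.round(q*16).astype(np.int32)
    for g in(q[:4],q[4:]): cv2.polylines(img,[g.reshape(-1,1,2)],True,col,1,cv2.LINE_AA,shift=4)
def crop(d,box,sc):
    x0,y0,x1,y1=box
    return cv2.resize(np.ascontiguousarray(d["frame"][y0:y1,x0:x1,::-1]),None,fx=sc,fy=sc,interpolation=cv2.INTER_CUBIC)
def near(cam,names,pt,r=12):
    o=[]
    for n in names:
        for q in models.regions_of(cam,n):
            if np.hypot(*(np.array(q["point"])-pt))<r:o.append((q["score"],q["pixels"].astype(float)))
    return max(o,key=lambda t:t[0])[1] if o else None
E
python3 - <<'E'
from h import *
t=cams.camera("top"); s=cams.camera("scene")
U=["unit_center","tall_unit_center","long_unit_center"]
def go(nm,names,pt,ps,a,b,z0,z1,yaw):
    vs=[(t,near("top",names,pt)),(s,near("scene",names,ps))]
    vs=[v for v in vs if v[1] is not None]
    p0=list(back(t,pt,(z0+z1)/2)[:2])+[yaw]
    for v in [vs]+([[v] for v in vs] if len(vs)>1 else []):
        r=fit(v,p0,a,b,z0,z1); print(nm,len(v),'top' if v[0][0] is t else 'scene',r.x.round(3),round(r.fun,3))
        if v is vs: R=r.x
    return R
pu=go("unit",U,(281,182),(294,222),64,44,0,44,0)
pt_=go("tall",U,(270,229),(274,185),64,44,0,80,0.2)
pl=go("long",U,(293,278),(233,182),120,44,0,44,-1.5)
pd=go("lid",["lid_grip"],(398,250),(167,238),222,182,8,13,0.1)
pb=go("box",["box"],(145,252),(344,147),198,158,0,66,0)
A=crop(t,(200,120,330,300),4); off=np.array([200,120])
for p,a,b,z in((pu,64,44,44),(pt_,64,44,80),(pl,120,44,44)): draw(A,t,p,a,b,0,z,4,off,(0,255,0))
B=crop(s,(200,160,350,280),4)
cv2.imwrite("pics/a1.png",A[:600]); cv2.imwrite("pics/b1.png",B)
C=crop(t,(90,190,200,310),5); draw(C,t,pb,198,158,0,66,5,np.array([90,190]),(0,255,0)); cv2.imwrite("pics/c1.png",C)
D=crop(t,(340,190,450,305),5); draw(D,t,pd,222,182,8,13,5,np.array([340,190]),(0,255,0)); cv2.imwrite("pics/d1.png",D)
cv2.imwrite("pics/ab1.png",np.hstack([A[:480,:],B[:480,100:380]]))
E
```

```text
unit 2 top [ 6.65265e+02  1.51240e+01 -1.02000e-01] 0.088
unit 1 top [ 6.65165e+02  1.48990e+01 -9.50000e-02] 0.062
unit 1 scene [ 6.65528e+02  1.62430e+01 -1.90000e-01] 0.09
tall 2 top [5.54435e+02 3.45420e+01 3.43000e-01] 0.067
tall 1 top [5.54223e+02 3.44320e+01 3.28000e-01] 0.052
tall 1 scene [5.54573e+02 3.70900e+01 2.52000e-01] 0.064
long 2 top [445.363 -17.076  -1.397] 0.069
long 1 top [445.409 -18.206  -1.395] 0.064
long 1 scene [445.653 -15.487  -1.381] 0.062
lid 2 top [ 5.20709e+02 -2.50747e+02  1.77000e-01] 0.037
lid 1 top [ 5.20847e+02 -2.51885e+02  1.81000e-01] 0.034
lid 1 scene [ 5.19924e+02 -2.50287e+02  1.68000e-01] 0.038
box 2 top [ 5.00696e+02  3.09377e+02 -7.50000e-02] 0.025
box 1 top [ 5.00452e+02  3.08556e+02 -7.60000e-02] 0.015
box 1 scene [ 5.00959e+02  3.11616e+02 -6.80000e-02] 0.025
```

View pics/ab1.png

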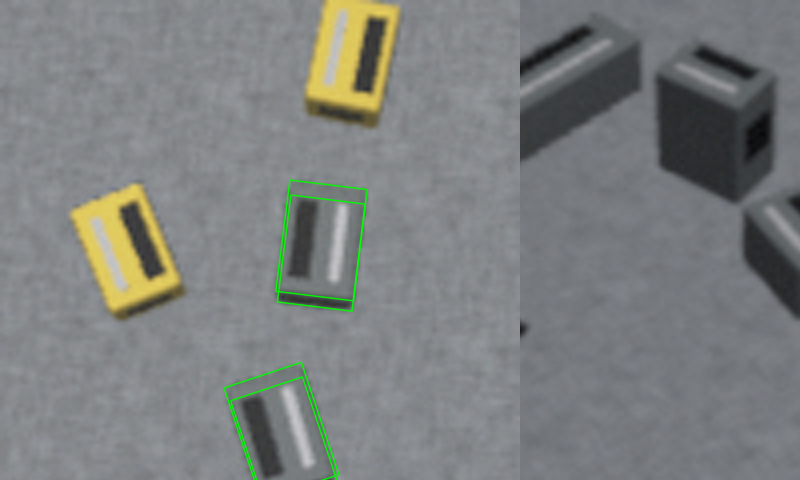

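View pics/c1.png

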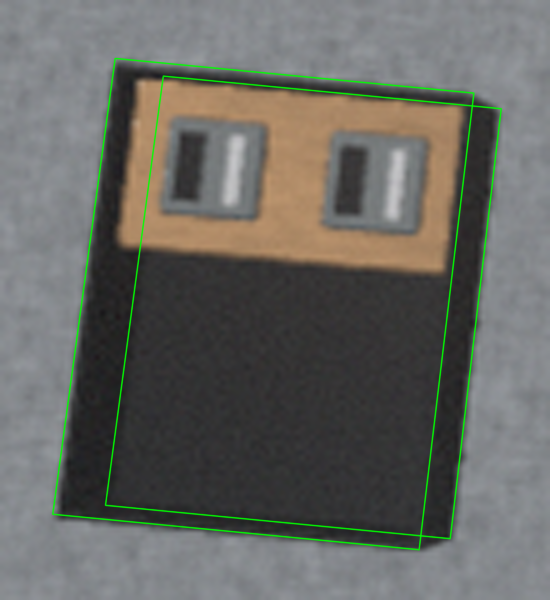

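View pics/d1.png

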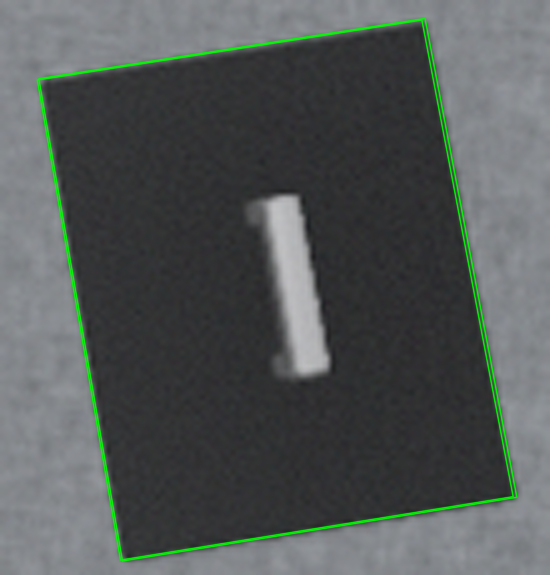

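The top crop shows the short grey unit at (281,181), with the fitted outline on its edges. The taller unit is below it in the crop, and in the scene crop that one is clearly the high block. The box and lid outlines also match. The plan is to grasp the unit at (665,15) with yaw -0.10.

```bash
cat > d.py <<'E'
import sys,numpy as np
from cell import manip
from scipy.spatial.transform import Rotation as R
s=manip.read_state(); M=R.from_euler('xyz',s['eef_rot']).as_matrix()
print('t',s['clock'],'pos',s['eef_pos'].round(1),'rot',s['eef_rot'].round(3),'gap',round(s['finger_gap'],1),'F',s['wrist_force'].round(1),'q',s['joints'].round(2))
a=list(map(float,sys.argv[1:]))
if a:
    d=M.T@(np.array(a[:3])-s['eef_pos'])/10
    print('rows',d.round(2),'turn',round(-(a[3]-s['eef_rot'][2]),3))
E
python3 d.py 665.2 15.2 200 -0.10
```

```text
t 1.8 pos [ 157.7 -526.9  213.5] rot [ 3.142 -0.     0.291] gap 94.2 F [ 0.5 -0.1  0.9] q [-1.35  0.3   1.52  0.    1.32 -0.07]
rows [ 64.16 -37.38   1.34] turn 0.391
```

```bash
python3 -m pendant '[[[3,-1.75,0,0],[7,-4,0,0],[11,-6.4,0,0],[15,-8.7,0,0],[19,-11,0,0]]]' 1; python3 d.py 665.2 15.2 200 -0.10
```

```text
clock: 2.3
eef_pos: [309.1, -365.6, 213.6]
eef_rot: [3.141, -0.0, 0.291]
wrist_force: [0.8, -0.7, -0.1]
finger_gap: 93.8
t 2.3 pos [ 309.1 -365.6  213.6] rot [ 3.141 -0.     0.291] gap 93.8 F [ 0.8 -0.7 -0.1] q [-0.95  0.14  1.72  0.    1.29  0.33]
rows [ 45.02 -26.28   1.36] turn 0.391
```

```bash
python3 -m pendant '[[[4.2,-2.45,0,0.1],[8.4,-4.9,0,0.2],[12.6,-7.35,0,0.3],[16.8,-9.8,0,0.39],[21,-12.3,0,0.39]]]'; python3 d.py 665.2 15.2 200 -0.10
```

```text
clock: 2.8
eef_pos: [475.2, -187.3, 213.7]
eef_rot: [3.141, -0.0, -0.102]
wrist_force: [0.1, -0.5, 0.1]
finger_gap: 93.6
t 2.8 pos [ 475.2 -187.3  213.7] rot [ 3.141 -0.    -0.102] gap 93.6 F [ 0.1 -0.5  0.1] q [-0.45  0.21  1.63 -0.    1.3   1.23]
rows [ 16.83 -22.09   1.37] turn -0.002
```

```bash
python3 d.py 665.2 15.2 120 -0.10
```

```text
t 2.8 pos [ 475.2 -187.3  213.7] rot [ 3.141 -0.    -0.102] gap 93.6 F [ 0.1 -0.5  0.1] q [-0.45  0.21  1.63 -0.    1.3   1.23]
rows [ 16.82 -22.09   9.37] turn -0.002
```

```bash
python3 -m pendant '[[[2.8,-3.7,1,0],[5.6,-7.4,2,0],[8.4,-11,3,0],[11.2,-14.7,4,0],[14,-18.4,5,0]]]';  python3 d.py 665.2 15.2 100 -0.10
```

```text
clock: 3.3
eef_pos: [632.7, -18.1, 163.0]
eef_rot: [3.142, -0.0, -0.099]
wrist_force: [-1.0, -0.7, 0.6]
finger_gap: 94.0
t 3.3 pos [632.7 -18.1 163. ] rot [ 3.142 -0.    -0.099] gap 94.0 F [-1.  -0.7  0.6] q [-0.09  0.53  1.32 -0.    1.29  1.58]
rows [ 2.9  -3.64  6.3 ] turn 0.001
```

```bash
python3 -m pendant '[[[1.45,-1.8,1.5,0],[2.9,-3.6,3,0],[2.9,-3.6,5,0],[2.9,-3.6,6.3,0],[2.9,-3.6,6.3,0]]]';  python3 d.py 665.2 15.2 15 -0.10
python3 - <<'E'
from h import *
t=cams.camera("top");A=crop(t,(220,130,340,230),5);draw(A,t,[665.2,15.2,-.1],64,44,0,44,5,np.array([220,130]),(0,255,0));cv2.imwrite("pics/e1.png",A)
s=cams.camera("scene");A=crop(s,(220,130,380,270),4);draw(A,s,[665.2,15.2,-.1],64,44,0,44,4,np.array([220,130]),(0,255,0));cv2.imwrite("pics/e2.png",A)
E
```

```text
clock: 3.8
eef_pos: [663.0, 13.0, 98.4]
eef_rot: [3.141, 0.003, -0.099]
wrist_force: [-0.6, -0.1, 0.3]
finger_gap: 94.2
t 3.8 pos [663.   13.   98.4] rot [ 3.141e+00  3.000e-03 -9.900e-02] gap 94.2 F [-0.6 -0.1  0.3] q [-0.04  0.66  1.28 -0.    1.21  1.63]
rows [ 0.22 -0.24  8.34] turn 0.001
```

View pics/e2.png

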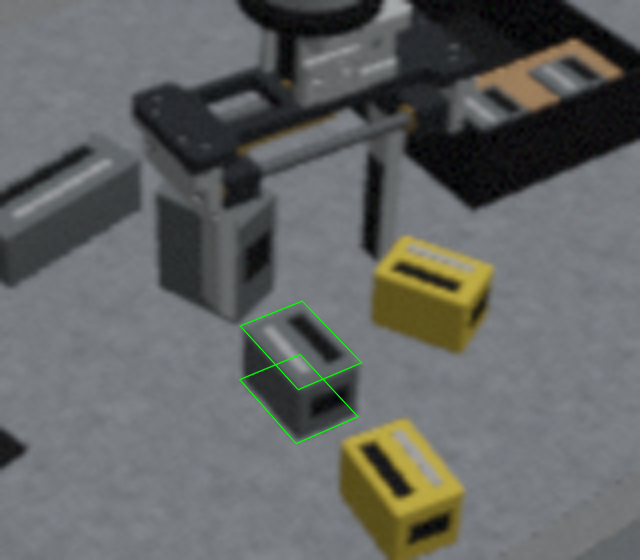

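The scene crop shows the short unit under the open fingers, with the outline within about a pixel of it. The way down is clear.

```bash
python3 -m pendant '[[[0.2,-0.2,2.5,0],[0.2,-0.2,5,0],[0.2,-0.2,7,0],[0.2,-0.2,8.2,0],[0.2,-0.2,8.2,0]]]' 1;  python3 d.py 665.2 15.2 15 -0.10
```

```text
clock: 4.4
eef_pos: [665.9, 14.7, 17.9]
eef_rot: [3.142, 0.001, -0.1]
wrist_force: [0.8, 0.2, -0.1]
finger_gap: 93.8
t 4.4 pos [665.9  14.7  17.9] rot [ 3.142e+00  1.000e-03 -1.000e-01] gap 93.8 F [ 0.8  0.2 -0.1] q [-0.03  0.76  1.31  0.    1.08  1.64]
rows [-0.07 -0.04  0.29] turn 0.0
```

```bash
python3 -m pendant '[[[0,0,0.15,0],[0,0,0.15,0],[0,0,0.15,0],[0,0,0.15,0],[0,0,0.15,0]]]' -1 20; python3 -m pendant '[[[0,0,0,0],[0,0,0,0],[0,0,0,0],[0,0,0,0]]]'; python3 d.py
```

```text
clock: 4.9
eef_pos: [666.4, 15.0, 17.3]
eef_rot: [-3.142, -0.0, -0.099]
wrist_force: [-0.4, 1.0, -0.7]
finger_gap: 57.6
clock: 5.3
eef_pos: [666.3, 14.9, 17.0]
eef_rot: [3.142, -0.0, -0.099]
wrist_force: [-1.0, -1.0, 1.5]
finger_gap: 44.1
t 5.3 pos [666.3  14.9  17. ] rot [ 3.142 -0.    -0.099] gap 44.1 F [-1.  -1.   1.5] q [-0.03  0.76  1.31 -0.    1.07  1.64]
```

```bash
python3 -m pendant '[[[0,0,0,0],[0,0,-1.5,0],[0,0,-4,0],[0,0,-7,0],[0,0,-10,0]]]'; python3 -m pendant '[[[0,0,-2,0],[0,0,-4,0],[0,0,-5,0],[0,0,-5,0]]]'; python3 d.py 462.8 312.2 160 -0.075
python3 - <<'E'
from h import *
s=cams.camera("scene");A=crop(s,(200,60,400,270),3);cv2.imwrite("pics/f2.png",A[:600])
E
```

```text
clock: 5.8
eef_pos: [666.0, 15.1, 118.8]
eef_rot: [-3.141, 0.0, -0.099]
wrist_force: [0.2, -0.2, -2.6]
finger_gap: 44.3
clock: 6.2
eef_pos: [666.6, 15.0, 168.7]
eef_rot: [-3.141, -0.002, -0.099]
wrist_force: [0.4, -0.2, -1.9]
finger_gap: 43.7
t 6.2 pos [666.6  15.  168.7] rot [-3.141e+00 -2.000e-03 -9.900e-02] gap 43.7 F [ 0.4 -0.2 -1.9] q [-0.03  0.6   1.2   0.    1.34  1.64]
rows [-23.23 -27.55   0.82] turn -0.024
```

View pics/f2.png

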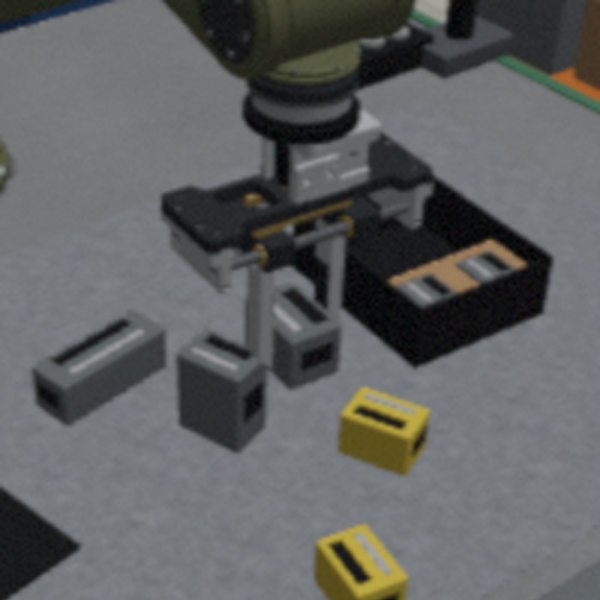

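The unit hangs level in the fingers and the wrist reads about 1.8 N, its weight. Now I'll carry it to the pocket.

```bash
python3 -m pendant '[[[-1.5,-1.8,0,0],[-4,-4.7,0,-0.02],[-6.6,-7.8,0,-0.02],[-9.2,-10.9,0,-0.02],[-11.8,-14,0,-0.02]]]'; python3 -m pendant '[[[-2.6,-3.1,0,0],[-5,-6,0,0],[-7.4,-8.8,0,0],[-9,-10.7,0,0],[-10,-11.9,0,0]]]'; python3 d.py 462.8 312.2 120 -0.075
```

```text
clock: 6.75
eef_pos: [561.1, 167.0, 165.6]
eef_rot: [3.141, 0.002, -0.079]
wrist_force: [0.2, 0.2, -2.5]
finger_gap: 43.8
clock: 7.25
eef_pos: [470.9, 293.7, 165.9]
eef_rot: [3.141, 0.002, -0.078]
wrist_force: [1.0, -0.9, -2.5]
finger_gap: 44.1
t 7.25 pos [470.9 293.7 165.9] rot [ 3.141e+00  2.000e-03 -7.800e-02] gap 44.1 F [ 1.  -0.9 -2.5] q [0.49 0.35 1.56 0.   1.23 2.14]
rows [-0.94 -1.79  4.59] turn -0.003
```

```bash
python3 -m pendant '[[[-0.5,-1,0,0],[-0.9,-1.8,0,0],[-0.9,-1.8,1,0],[-0.9,-1.8,2,0],[-0.9,-1.8,2,0]]]'; python3 d.py 462.8 312.2 21 -0.075
python3 - <<'E'
from h import *
t=cams.camera("top");A=crop(t,(90,180,220,310),4.5);cv2.imwrite("pics/g1.png",A)
E
```

```text
clock: 7.75
eef_pos: [464.5, 310.1, 144.8]
eef_rot: [3.14, 0.003, -0.08]
wrist_force: [0.2, -0.9, -2.7]
finger_gap: 44.0
t 7.75 pos [464.5 310.1 144.8] rot [ 3.14e+00  3.00e-03 -8.00e-02] gap 44.0 F [ 0.2 -0.9 -2.7] q [ 0.52  0.39  1.57 -0.    1.19  2.17]
rows [-0.16 -0.22 12.38] turn -0.005
```

View pics/g1.png

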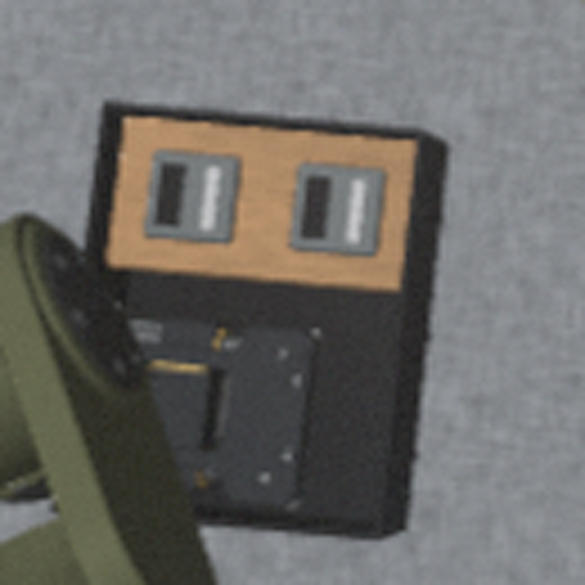

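The top view shows the gripper over the empty half and the card block clear of it. I'll descend slowly.

```bash
python3 -m pendant '[[[-0.15,-0.2,1.5,0],[-0.15,-0.2,4,0],[-0.15,-0.2,7,0],[-0.15,-0.2,9.5,0],[-0.15,-0.2,10.5,0]]]'; python3 -m pendant '[[[0,0,0.4,0],[0,0,0.7,0],[0,0,0.7,0],[0,0,0.7,0]]]'; python3 d.py 462.8 312.2 21 -0.075
```

```text
clock: 8.3
eef_pos: [462.9, 312.4, 39.9]
eef_rot: [3.14, 0.002, -0.08]
wrist_force: [0.3, 0.8, -1.6]
finger_gap: 44.0
clock: 8.7
eef_pos: [464.0, 313.5, 35.9]
eef_rot: [-3.141, -0.001, -0.079]
wrist_force: [-0.4, 0.3, -2.2]
finger_gap: 43.8
t 8.7 pos [464.  313.5  35.9] rot [-3.141e+00 -1.000e-03 -7.900e-02] gap 43.8 F [-0.4  0.3 -2.2] q [0.53 0.53 1.65 0.   0.96 2.18]
rows [-0.11  0.14  1.49] turn -0.004
```

```bash
python3 -m pendant '[[[0,0,0.2,0],[0,0,0.4,0],[0,0,0.6,0],[0,0,0.8,0],[0,0,0.8,0]]]';  python3 -m pendant '[[[0,0,0.1,0],[0,0,0.2,0],[0,0,0.3,0],[0,0,0.3,0]]]'
```

```text
clock: 9.2
eef_pos: [463.4, 313.2, 26.6]
eef_rot: [3.141, 0.0, -0.079]
wrist_force: [0.4, -0.4, -2.1]
finger_gap: 44.2
clock: 9.6
eef_pos: [463.5, 313.2, 23.8]
eef_rot: [3.141, 0.0, -0.079]
wrist_force: [0.3, -1.1, -1.7]
finger_gap: 43.6
```

```bash
python3 -m pendant '[[[0,0,0.05,0],[0,0,0.1,0],[0,0,0.1,0],[0,0,0.1,0]]]';  python3 -m pendant '[[[0,0,0.05,0],[0,0,0.1,0],[0,0,0.1,0],[0,0,0.1,0]]]'
```

```text
clock: 10.0
eef_pos: [463.5, 313.3, 23.0]
eef_rot: [-3.142, -0.0, -0.079]
wrist_force: [-0.4, 0.0, -2.8]
finger_gap: 43.9
clock: 10.4
eef_pos: [463.5, 313.3, 21.9]
eef_rot: [-3.142, 0.0, -0.079]
wrist_force: [0.4, -0.1, -2.7]
finger_gap: 43.8
```

```bash
python3 -m pendant '[[[0,0,0.05,0],[0,0,0.1,0],[0,0,0.1,0],[0,0,0.1,0]]]'
```

```text
clock: 10.8
eef_pos: [463.5, 313.3, 21.0]
eef_rot: [-3.142, -0.0, -0.079]
wrist_force: [-0.2, -0.3, -1.8]
finger_gap: 43.8
```

```bash
python3 -m pendant '[[[0,0,0.05,0],[0,0,0.05,0],[0,0,0.05,0]]]'
```

```text
clock: 11.1
eef_pos: [463.6, 313.3, 21.0]
eef_rot: [-3.142, -0.0, -0.079]
wrist_force: [-2.3, -2.5, 4.8]
finger_gap: 43.7
```

The unit is down: the force changed sign, to +4.8 N, at the predicted height. I'll open the fingers to about 64 mm.

```bash
python3 -m pendant '[[[0,0,0,0],[0,0,0,0],[0,0,0,0],[0,0,0,0],[0,0,0,0]]]' 0.4 20;python3 -m pendant '[[[0,0,-1,0],[0,0,-3,0],[0,0,-6,0],[0,0,-10,0],[0,0,-14,0]]]'; python3 d.py 520.7 -250.7 150 0.177
```

```text
clock: 11.6
eef_pos: [463.5, 313.3, 20.4]
eef_rot: [-3.142, 0.0, -0.079]
wrist_force: [0.6, 0.4, -0.3]
finger_gap: 65.6
clock: 12.1
eef_pos: [463.2, 313.1, 162.6]
eef_rot: [3.142, 0.0, -0.079]
wrist_force: [0.4, -0.5, 0.3]
finger_gap: 65.8
t 12.1 pos [463.2 313.1 162.6] rot [ 3.142  0.    -0.079] gap 65.8 F [ 0.4 -0.5  0.3] q [0.53 0.37 1.56 0.   1.22 2.18]
rows [10.19 55.75  1.26] turn -0.256
```

```bash
python3 -m pendant '[[[0.5,2.5,0,0],[1.3,7,0,0],[2.1,11.5,0,-0.1],[3,16,0,-0.2],[3.8,20.5,0,-0.26]]]'; python3 d.py 520.7 -250.7 150 0.177
python3 - <<'E'
from h import *
s=cams.camera("scene");t=cams.camera("top")
A=crop(s,(280,100,400,190),4);B=crop(t,(90,190,200,310),3);A=A[:360];cv2.imwrite("pics/h1.png",np.hstack([A,cv2.resize(B,(330,360))])[:, :800])
E
```

```text
clock: 12.6
eef_pos: [485.1, 104.2, 161.4]
eef_rot: [3.142, -0.001, 0.185]
wrist_force: [0.4, -1.0, -0.5]
finger_gap: 65.4
t 12.6 pos [485.1 104.2 161.4] rot [ 3.142e+00 -1.000e-03  1.850e-01] gap 65.4 F [ 0.4 -1.  -0.5] q [0.14 0.23 1.73 0.   1.17 1.52]
rows [-3.03 35.54  1.13] turn 0.008
```

View pics/h1.png

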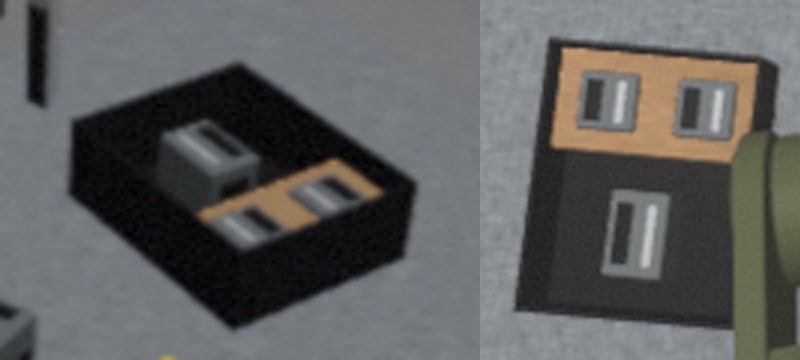

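The unit stands upright in the middle of the empty half in both views. Next is the lid.

```bash
python3 -m pendant '[[[-0.4,4.4,0,0],[-0.8,8.8,0,0],[-1.1,13.2,0,0],[-1.5,17.6,0,0],[-1.9,22,0,0]]]'; python3 -m pendant '[[[-0.4,4.4,0.3,0],[-0.8,8.8,0.8,0],[-1.0,11.5,2,0],[-1.15,13.4,3,0],[-1.15,13.4,4,0]]]'; python3 -m pendant '[[[0,0,0,0],[0,0,0,0]]]'; python3 d.py 520.7 -250.7 80 0.177
```

```text
clock: 13.2
eef_pos: [506.2, -115.2, 161.3]
eef_rot: [3.141, -0.001, 0.181]
wrist_force: [0.8, -0.2, -0.2]
finger_gap: 65.7
clock: 13.7
eef_pos: [519.0, -249.3, 120.3]
eef_rot: [3.141, -0.0, 0.178]
wrist_force: [-0.2, -0.2, 0.1]
finger_gap: 66.2
clock: 13.9
eef_pos: [519.1, -246.7, 120.9]
eef_rot: [-3.142, -0.0, 0.182]
wrist_force: [-0.0, -0.3, 0.5]
finger_gap: 65.8
t 13.9 pos [ 519.1 -246.7  120.9] rot [-3.142 -0.     0.182] gap 65.8 F [-0.  -0.3  0.5] q [-0.51  0.44  1.55  0.    1.15  0.88]
rows [0.09 0.42 4.09] turn 0.005
```

```bash
python3 -m pendant '[[[0.1,0.4,1.5,0],[0.1,0.4,3,0],[0.1,0.4,5,0],[0.1,0.4,6,0],[0.1,0.4,6,0]]]'; python3 d.py 520.7 -250.7 30 0.177
```

```text
clock: 14.4
eef_pos: [519.8, -250.9, 58.5]
eef_rot: [-3.14, 0.002, 0.181]
wrist_force: [0.3, 0.6, 0.4]
finger_gap: 65.6
t 14.4 pos [ 519.8 -250.9   58.5] rot [-3.14e+00  2.00e-03  1.81e-01] gap 65.6 F [0.3 0.6 0.4] q [-0.51  0.53  1.58  0.    1.03  0.88]
rows [ 0.1  -0.    2.85] turn 0.004
```

```bash
python3 - <<'E'
from h import *
s=cams.camera("scene");t=cams.camera("top")
A=crop(s,(100,150,240,290),4);B=crop(t,(350,190,450,305),2.1);cv2.imwrite("pics/i1.png",np.hstack([A[:,:560],cv2.resize(B,(230,560))]))
E
```

```text
(no output)
```

View pics/i1.png

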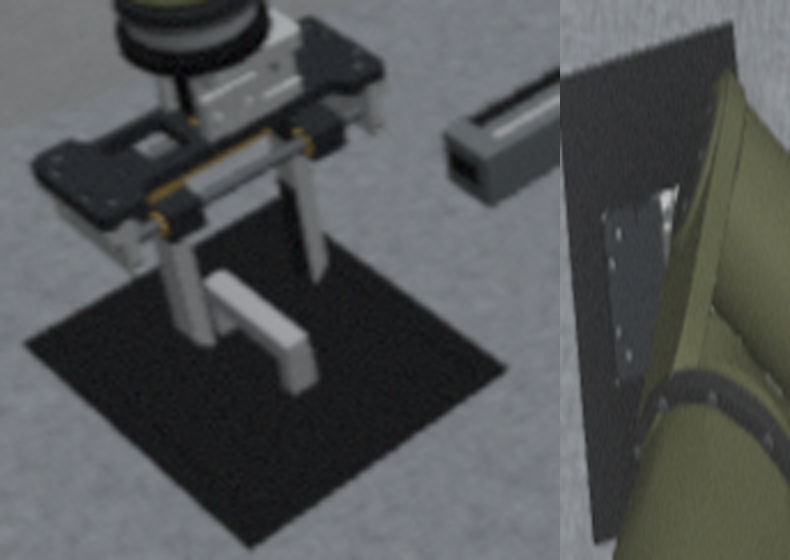

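The fingers straddle the bar. I'll go down and grip.

```bash
python3 -m pendant '[[[0.1,0,1,0],[0.1,0,2,0],[0.1,0,2.7,0],[0.1,0,2.7,0],[0.1,0,2.7,0]]]'; python3 -m pendant '[[[0,0,0,0],[0,0,0,0],[0,0,0,0],[0,0,0,0],[0,0,0,0]]]' -1 40;python3 -m pendant '[[[0,0,0,0],[0,0,0,0],[0,0,0,0],[0,0,0,0],[0,0,0,0]]]'; python3 d.py
```

```text
clock: 15.0
eef_pos: [521.5, -251.4, 33.3]
eef_rot: [-3.141, 0.0, 0.181]
wrist_force: [0.1, 0.1, 0.4]
finger_gap: 65.8
clock: 15.5
eef_pos: [521.6, -251.4, 33.6]
eef_rot: [3.141, -0.0, 0.181]
wrist_force: [-0.1, 0.5, 0.3]
finger_gap: 29.3
clock: 16.0
eef_pos: [521.5, -251.4, 33.5]
eef_rot: [3.142, -0.0, 0.181]
wrist_force: [0.7, -0.6, 0.0]
finger_gap: 15.6
t 16.0 pos [ 521.5 -251.4   33.5] rot [ 3.142 -0.     0.181] gap 15.6 F [ 0.7 -0.6  0. ] q [-0.51  0.57  1.59 -0.    0.98  0.88]
```

```bash
python3 -m pendant '[[[0,0,-0.5,0],[0,0,-2,0],[0,0,-5,0],[0,0,-8.5,0],[0,0,-12,0]]]'; python3 -m pendant '[[[0,0,-1,0],[0,0,-1.5,0],[0,0,-1.5,0]]]'; python3 d.py 500.7 309.4 168 -0.075
python3 - <<'E'
from h import *
s=cams.camera("scene");t=cams.camera("top")
A=crop(s,(60,120,260,270),4);cv2.imwrite("pics/j1.png",A)
E
```

```text
clock: 16.5
eef_pos: [521.3, -251.2, 155.9]
eef_rot: [3.141, -0.0, 0.181]
wrist_force: [0.7, 0.0, -1.8]
finger_gap: 15.7
clock: 16.8
eef_pos: [521.3, -251.2, 167.9]
eef_rot: [-3.141, 0.001, 0.181]
wrist_force: [0.0, 0.7, -1.8]
finger_gap: 15.8
t 16.8 pos [ 521.3 -251.2  167.9] rot [-3.141e+00  1.000e-03  1.810e-01] gap 15.8 F [ 0.   0.7 -1.8] q [-0.51  0.4   1.49  0.    1.25  0.88]
rows [ 8.060e+00 -5.552e+01  1.000e-02] turn 0.256
```

View pics/j1.png

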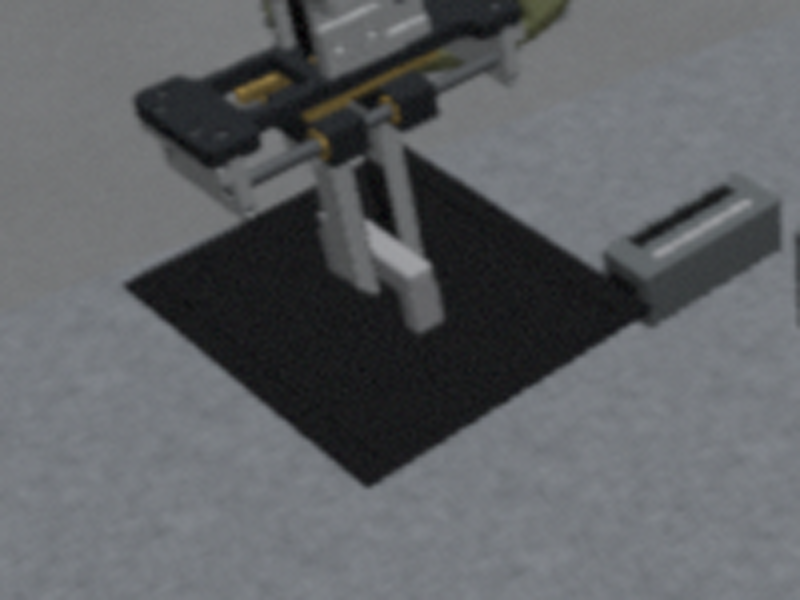

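The lid is up and level. Now I'll carry it to the box.

```bash
python3 -m pendant '[[[0.2,-1.5,0,0],[0.6,-4,0,0.03],[1,-7,0,0.08],[1.5,-10.3,0,0.13],[2,-13.6,0,0.18]]]'; python3 d.py 500.7 309.4 168 -0.075
```

```text
clock: 17.4
eef_pos: [516.0, -111.9, 167.5]
eef_rot: [-3.141, 0.001, -0.001]
wrist_force: [1.0, 0.3, -1.6]
finger_gap: 15.3
t 17.4 pos [ 516.  -111.9  167.5] rot [-3.141e+00  1.000e-03 -1.000e-03] gap 15.3 F [ 1.   0.3 -1.6] q [-0.28  0.29  1.64  0.    1.21  1.29]
rows [-1.590e+00 -4.213e+01 -2.000e-02] turn 0.074
```

```bash
python3 -m pendant '[[[-0.1,-3.5,0,0.02],[-0.3,-7,0,0.04],[-0.4,-10.5,0,0.06],[-0.5,-14,0,0.074],[-0.6,-17.5,0,0.074]]]'; python3 -m pendant '[[[0,-3.5,0,0],[0,-7,0,0],[0,-10.5,0,0],[0,-13.5,0,0],[0,-16,0,0]]]'; python3 d.py 500.7 309.4 140 -0.075
```

```text
clock: 17.9
eef_pos: [509.6, 63.1, 167.7]
eef_rot: [3.142, 0.001, -0.073]
wrist_force: [0.2, 0.4, -1.5]
finger_gap: 15.9
clock: 18.4
eef_pos: [521.2, 222.8, 167.5]
eef_rot: [3.141, 0.001, -0.072]
wrist_force: [-0.3, -0.5, -2.0]
finger_gap: 15.5
t 18.4 pos [521.2 222.8 167.5] rot [ 3.141e+00  1.000e-03 -7.200e-02] gap 15.5 F [-0.3 -0.5 -2. ] q [0.34 0.38 1.53 0.   1.24 1.98]
rows [-2.66 -8.49  2.75] turn 0.003
```

```bash
python3 -m pendant '[[[-0.8,-2.5,0,0],[-1.6,-5,0,0],[-2.3,-7.3,0,0],[-2.65,-8.4,0,0],[-2.65,-8.4,0,0]]]'; python3 -m pendant '[[[0,0,1,0],[0,0,2,0],[0,0,3,0],[0,0,3,0],[0,0,3,0]]]'; python3 d.py 500.7 309.4 120 -0.075
python3 - <<'E'
from h import *
s=cams.camera("scene");t=cams.camera("top")
st=manip.read_state();x,y,z=st["eef_pos"]; yaw=st["eef_rot"][2]; zt=z+6.5-27
A=crop(s,(260,40,420,190),4)
draw(A,s,[500.7,309.4,-.075],198,158,0,66,4,np.array([260,40]),(0,255,0))
draw(A,s,[x,y,yaw],222,182,zt-5,zt,4,np.array([260,40]),(0,0,255))
cv2.imwrite("pics/k1.png",A[:600])
B=crop(t,(70,180,210,320),4)
draw(B,t,[500.7,309.4,-.075],198,158,0,66,4,np.array([70,180]),(0,255,0))
draw(B,t,[x,y,yaw],222,182,zt-5,zt,4,np.array([70,180]),(0,0,255))
cv2.imwrite("pics/k2.png",B)
for c,d in(("top",t),("scene",s)):
  for r in models.regions_of(c,"lid_grip"): print(c,r["score"],r["point"],r["pixels"].sum())
m=models.regions_of("scene","lid_grip")
if m:
  r=fit([(s,m[0]["pixels"].astype(float))],[x,y,yaw],222,182,zt-5,zt); print(r.x,r.fun)
E
```

```text
clock: 18.9
eef_pos: [501.1, 307.4, 167.8]
eef_rot: [3.141, 0.001, -0.071]
wrist_force: [-0.2, -0.6, -2.0]
finger_gap: 15.9
clock: 19.4
eef_pos: [502.1, 305.9, 138.2]
eef_rot: [3.141, 0.0, -0.074]
wrist_force: [0.3, -1.0, -3.0]
finger_gap: 15.3
t 19.4 pos [502.1 305.9 138.2] rot [ 3.141  0.    -0.074] gap 15.3 F [ 0.3 -1.  -3. ] q [ 0.48  0.45  1.49 -0.    1.2   2.13]
rows [-0.17 -0.34  1.82] turn 0.001
top 0.59 [158.6, 228.9] 4614
scene 0.94 [342.2, 122.4] 2611
[ 5.00464063e+02  3.08020552e+02 -7.93821801e-02] 0.10861967806943695
```

View pics/k1.png

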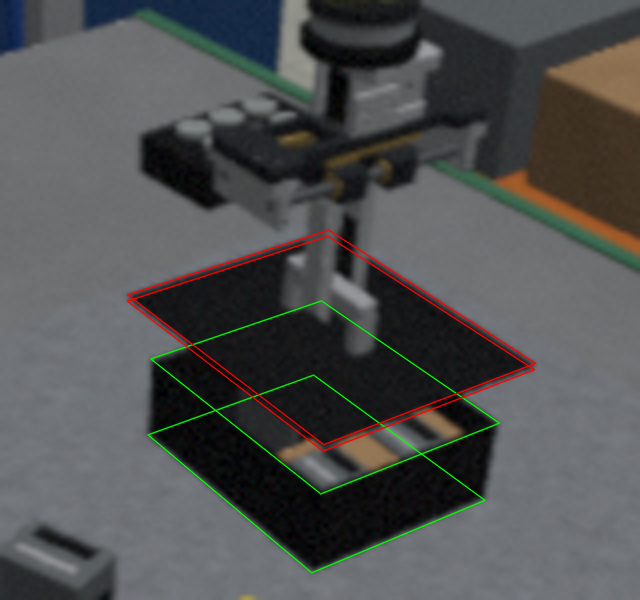

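View pics/k2.png

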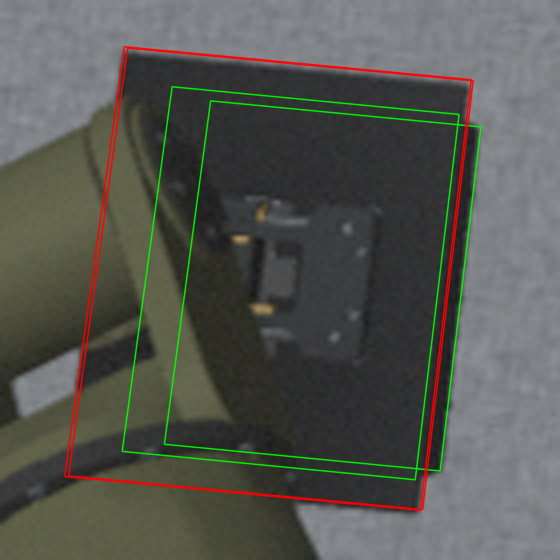

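In both views the predicted lid outline (red) lies on the real lid to about 1 mm, and the box outline (green) fits too. I'll centre the lid and lower it.

```bash
python3 -m pendant '[[[0,-0.15,0.5,0],[-0.05,-0.35,1.2,0],[-0.05,-0.35,2,0],[-0.05,-0.35,2.6,0],[-0.05,-0.35,2.6,0]]]'; python3 -m pendant '[[[0,0,0,0],[0,0,0,0]]]'; python3 d.py 501.5 309.4 91.5 -0.075
```

```text
clock: 20.15
eef_pos: [501.3, 309.6, 111.1]
eef_rot: [3.141, 0.002, -0.073]
wrist_force: [-0.6, -0.2, -0.5]
finger_gap: 15.5
clock: 20.35
eef_pos: [502.0, 309.9, 112.8]
eef_rot: [-3.141, -0.0, -0.073]
wrist_force: [-0.5, -1.1, -1.7]
finger_gap: 15.8
t 20.35 pos [502.  309.9 112.8] rot [-3.141 -0.    -0.073] gap 15.8 F [-0.5 -1.1 -1.7] q [0.49 0.48 1.51 0.   1.15 2.14]
rows [-0.04  0.05  2.13] turn 0.002
```

```bash
python3 -m pendant '[[[-0.05,0,0.3,0],[-0.05,0,0.6,0],[-0.05,0,0.9,0],[-0.05,0,1.2,0],[-0.05,0,1.2,0]]]'; python3 -m pendant '[[[0,0,0.1,0],[0,0,0.25,0],[0,0,0.4,0],[0,0,0.4,0]]]'; python3 d.py 501.5 309.4 91.5 -0.075
```

```text
clock: 20.85
eef_pos: [501.1, 309.8, 99.9]
eef_rot: [3.141, 0.001, -0.073]
wrist_force: [-0.0, 0.3, -1.5]
finger_gap: 15.8
clock: 21.25
eef_pos: [501.2, 309.8, 96.2]
eef_rot: [3.141, 0.0, -0.073]
wrist_force: [1.2, 0.3, -2.2]
finger_gap: 15.7
t 21.25 pos [501.2 309.8  96.2] rot [ 3.141  0.    -0.073] gap 15.7 F [ 1.2  0.3 -2.2] q [ 0.49  0.5   1.52 -0.    1.11  2.14]
rows [0.03 0.04 0.47] turn 0.002
```

```bash
python3 -m pendant '[[[0,0,0.1,0],[0,0,0.2,0],[0,0,0.3,0],[0,0,0.3,0]]]'; python3 -m pendant '[[[0,0,0.05,0],[0,0,0.1,0],[0,0,0.1,0],[0,0,0.1,0]]]'
```

```text
clock: 21.65
eef_pos: [501.2, 309.8, 93.3]
eef_rot: [3.141, 0.0, -0.073]
wrist_force: [0.4, 0.5, -1.6]
finger_gap: 15.9
clock: 22.05
eef_pos: [501.3, 309.9, 92.5]
eef_rot: [3.142, -0.0, -0.073]
wrist_force: [-0.5, -0.5, -2.2]
finger_gap: 15.7
```

```bash
python3 -m pendant '[[[0,0,0.05,0],[0,0,0.1,0],[0,0,0.1,0],[0,0,0.1,0]]]'
```

```text
clock: 22.45
eef_pos: [501.3, 309.9, 91.5]
eef_rot: [-3.142, -0.0, -0.073]
wrist_force: [-0.1, -0.5, -1.0]
finger_gap: 16.0
```

```bash
python3 -m pendant '[[[0,0,0.05,0],[0,0,0.05,0],[0,0,0.05,0]]]'
```

```text
clock: 22.75
eef_pos: [501.3, 309.8, 91.5]
eef_rot: [-3.141, -0.0, -0.073]
wrist_force: [-2.9, -1.0, 5.9]
finger_gap: 15.7
```

Contact came at exactly the seated height (91.5). I'll release and retreat.

```bash
python3 -m pendant '[[[0,0,0,0],[0,0,0,0],[0,0,0,0],[0,0,0,0],[0,0,0,0]]]' 0.4 20; python3 -m pendant '[[[0,0,-1,0],[0,0,-3,0],[0,0,-6,0],[0,0,-9,0],[0,0,-12,0]]]'; python3 -m pendant '[[[0,4,0,0],[0,8.5,0,0],[0,13,0,0],[0,17.5,0,0],[0,22,0,0]]]';python3 -m pendant '[[[0,4.5,0,0],[0,9,0,0],[0,12,0,0],[0,13,0,0],[0,13,0,0]]]'
python3 - <<'E'
from h import *
s=cams.camera("scene");t=cams.camera("top")
b=[500.7,309.4,-.075]; l=[500.7,309.8,-.073]
A=crop(s,(260,80,420,200),4); A0=A.copy()
draw(A,s,b,198,158,0,66,4,np.array([260,80]),(0,255,0)); draw(A,s,l,222,182,66,71,4,np.array([260,80]),(0,0,255))
cv2.imwrite("pics/m1.png",A);cv2.imwrite("pics/m0.png",A0)
B=crop(t,(80,180,220,320),4); draw(B,t,l,222,182,66,71,4,np.array([80,180]),(0,0,255)); cv2.imwrite("pics/m2.png",B)
cv2.imwrite("pics/mt.png",t["frame"][:,:,::-1])
v=[(d,near(c,["lid_grip"],p,40)) for c,d,p in(("top",t,(144,250)),("scene",s,(343,140)))]
for w in v:
  if w[1] is not None: r=fit([w],l,222,182,66,71); print(r.x.round(3),round(r.fun,3))
for n,p in(("tall_unit_center",(270,229)),("long_unit_center",(293,278))):
  print(n,[(r["point"],round(r["score"],2)) for r in models.regions_of("scene",n)])
E
```

```text
clock: 23.25
eef_pos: [501.3, 309.9, 90.9]
eef_rot: [-3.142, 0.0, -0.073]
wrist_force: [1.0, -0.5, -1.2]
finger_gap: 52.3
clock: 23.75
eef_pos: [501.2, 309.8, 213.0]
eef_rot: [-3.141, -0.001, -0.073]
wrist_force: [-0.4, 0.5, -0.5]
finger_gap: 65.7
clock: 24.25
eef_pos: [484.8, 88.8, 211.8]
eef_rot: [-3.141, -0.001, -0.073]
wrist_force: [0.6, -0.4, -0.7]
finger_gap: 65.7
clock: 24.75
eef_pos: [475.7, -39.8, 211.5]
eef_rot: [-3.142, -0.001, -0.075]
wrist_force: [0.5, 1.2, 0.5]
finger_gap: 65.8
[ 4.99206e+02  3.10782e+02 -7.20000e-02] 0.016
[ 4.99398e+02  3.13117e+02 -7.80000e-02] 0.062
tall_unit_center [([273.9, 186.6], 0.7)]
long_unit_center [([231.6, 178.0], 0.56)]
```

View pics/m1.png

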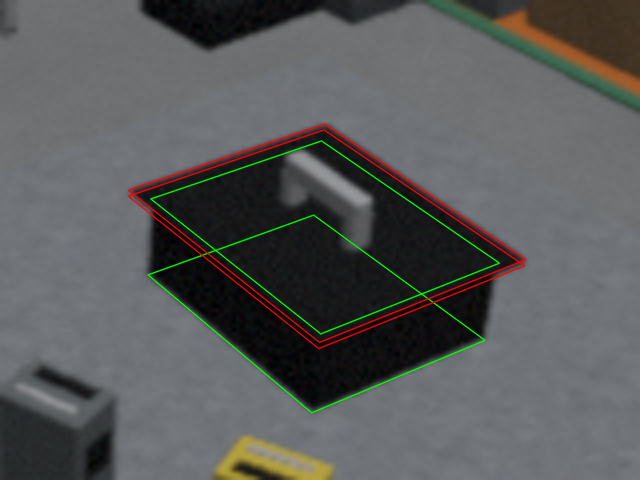

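View pics/m0.png

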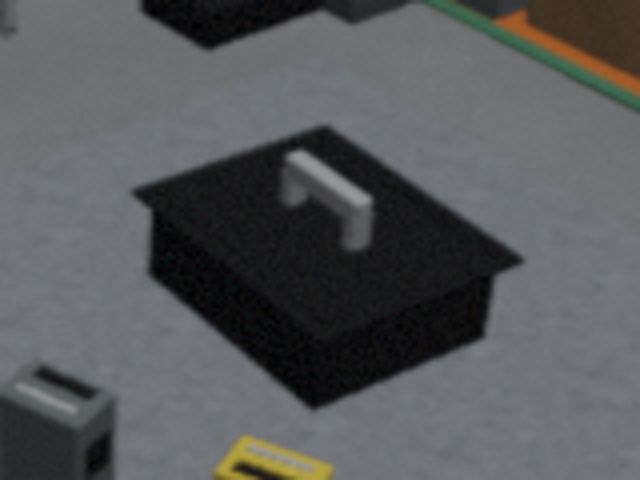

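View pics/m2.png

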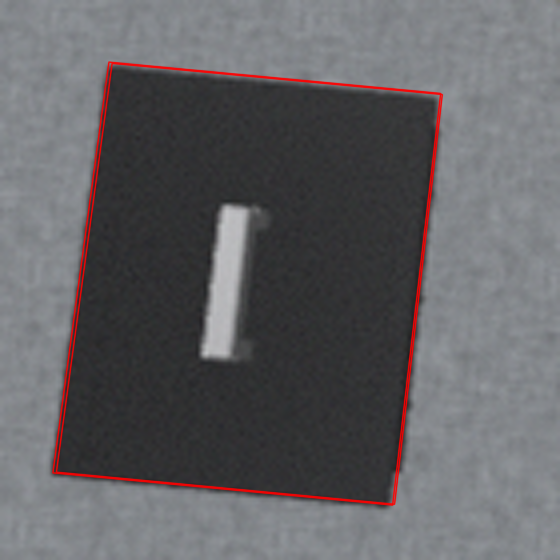

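View pics/mt.png

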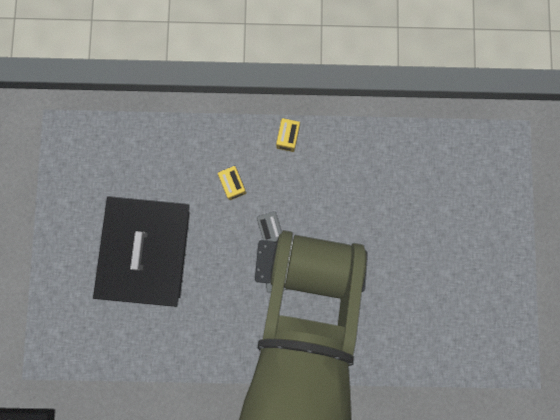

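The lid lies flat and square on the rim, within about 2 mm of the predicted seat. One last look at the two bystanders: the long unit's network point moved 4 px, possibly because the gripper covers part of it.

```bash
python3 -m pendant '[[[0,2,-1,0],[0,6,-1,0],[0,10,-1,0],[0,13,-1,0],[0,13,-1,0]]]'
python3 - <<'E'
from h import *
s=cams.camera("scene")
a=cv2.imread("pics/scene0.png")[150:260,190:340];b=s["frame"][150:260,190:340,::-1]
cv2.imwrite("pics/n.png",cv2.resize(np.vstack([a,b]),None,fx=2.7,fy=2.7))
E
```

```text
clock: 25.55
eef_pos: [466.0, -171.0, 220.8]
eef_rot: [3.141, 0.0, -0.075]
wrist_force: [-0.1, 0.8, 0.4]
finger_gap: 65.7
```

View pics/n.png

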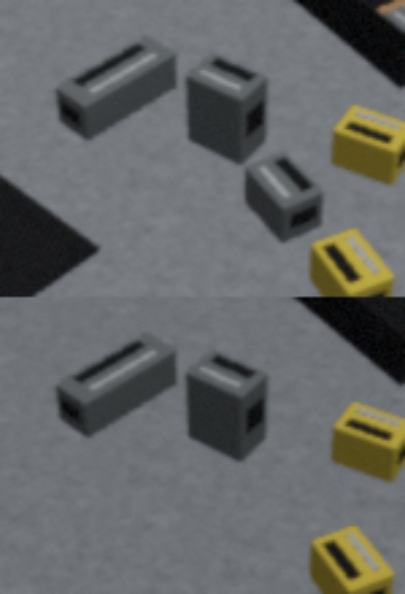

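The before and after crops match: the tall, long and yellow units are where they were, and only the short unit is gone.

```bash
python3 -c "
from cell import manip
manip.sign_off(); print(manip.read_state()['clock'])"
```

```text
the job is handed in; nothing more can be done
the job is handed in; nothing more can be done
```

I packed the short grey unit upright in the middle of the box's empty half, put the lid on, and handed the job in at about 26 s of the 61 s allowed.

- **Unit:** it touched the box floor at the expected height with about 5 N. After I let go, both cameras showed it upright.
- **Lid:** it met the rim at the expected seated height with about 6 N. The top-view fit puts it within about 2 mm and 0.003 rad of the box. The scene-camera fit, which is looser, was off by up to 4 mm sideways, but the pictures show the lid flat and square on the rim.
- **Other units:** before and after crops show the tall, long and yellow units where they were. The long unit's network point had shifted by 4 px, probably because the gripper was partly in front of it; the clear crop showed no movement.
- **Robot:** the arm ended clear of everything, about 220 mm above the bench.

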